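# Slide the drilled bar out over the edge of its rest and lay it in the tray

## Task

Two thin flat bars lie in the lanes of the raised wooden rest. Slide the bar with the two holes along its lane until about a third of it pokes out past the rest's end nearest the tray, then grip it by that overhanging end, lift it clear and lay it flat inside the open tray. Leave the plain bar where it lies.

Things in the scene. Friction and masses are not known exactly. Their poses are not given: they have to be found in the camera images.
- drilled_center (a point): Centre (half-way up) of the drilled bar, the one to move: bare aluminium flat bar 160 x 50 x 6 mm, 0.13 kg, with two 22 mm through holes on its long axis, 45 mm either side of the centre. x along its length (towards the exit end of the rest at the start), y across its width, z up. It lies loose in one of the two lanes of the rest.
- plain_center (a point): Centre (half-way up) of the plain bar, same metal and size, 160 x 50 x 6 mm, without holes, lying loose in the other lane. Not to be moved. Axes as for the drilled bar.
- rest: Fixed wooden block, 240 x 140 mm, 45 mm high; origin at the middle of its underside. Two flat lanes along x, 58 mm wide, open at both ends, centred at y = +33 and -33 mm, one bar in each, either way round. Between and beside them 8 mm wide lips stand 7 mm above the lane floors and keep fingers off the bars' sides. Behind each bar 40 mm or more of lane is free for closed fingertips to push it.
- exit_edge (a point): Middle of the rest's exit end (nearest the tray), at the height of the lane floors, 45 mm above the table. x points outward past this edge along the lanes, y across the lanes (lane centres at +33 and -33 mm), z up. The rest runs back from here to x = -240 mm. A bar slides with a few N.
- tray_in (a point): Centre of the inner floor (15 mm above the table) of the fixed open grey sheet-metal tray, inside 210 x 130 mm, walls 3 mm thick and rising 16 mm above the inner floor. x along its length, pointing away from the rest; y across; z up.

How it is judged:
On the way, in this order (a step that is already met when the one before it is completed fails the run):
1. the drilled bar lies flat on the rest with at least 30 mm of it past the exit edge (x of drilled_center in the frame of exit_edge above -0.05 m and z of drilled_center in the frame of exit_edge between -0.003 and 0.008 m and angle between drilled_center's own z axis and vertical below 0.1 rad), for 0.2 s.
2. the drilled bar is lifted at least 25 mm clear of the rest (z of drilled_center in the frame of exit_edge above 0.03 m), for 0.1 s.
At the end, for the whole second after the job is handed in: The drilled bar lies flat on the tray floor, wholly inside the tray (centre within 40 mm along and 55 mm across of the tray's centre, within 8 mm of its floor, tilted less than 0.06 rad), released; the plain bar is within 20 mm of where it lay (x of drilled_center in the frame of tray_in between -0.04 and 0.04 m and y of drilled_center in the frame of tray_in between -0.055 and 0.055 m and z of drilled_center in the frame of tray_in below 0.008 m and angle between drilled_center's own z axis and vertical below 0.06 rad and distance of plain_center from where it was at the start of the episode below 0.02 m); the robot touches nothing.
It fails at once if the plain bar is moved by more than 20 mm (distance of plain_center from where it was at the start of the episode above 0.02 m).
It also fails if it takes over 53 s, if anything falls off the work surface, if the arm or the gripper's body presses on something with over 40 N, if the wrist force passes 120 N, or if a joint passes its speed limit or range.

## Robot

A 6-joint arm with a two-finger parallel gripper is mounted at the origin on a cart in front of the work surface, level with it; the furniture and walls round the work are solid. World frame = base frame: x ahead of the robot, y to its left, z up, the work surface at z = 0. Lengths are in m, angles in rad, forces in N, time in s.
With the tool pointing down it reaches from about 0.375 to 0.9 m from the base axis. Payload 3.1 kg.
Tool frame: the origin (TCP) lies midway between the tips of the shut fingers; the grasp point (between the pads) lies 19 mm behind it (manip.grasp_offset is the distance from the TCP to the grasp point, in m); z points along the fingers, y is the line along which they close (so a half turn about z gives the same grasp; the last joint's range is limited). The gripper opens to 85 mm and grips with 20 to 120 N. Pads are 22 mm wide; open, the fingers measure 114 mm over their backs; the gripper's body (76 mm by 85 mm) begins 54 mm behind the grasp point. The pads swing forward as they close: fully open they stand 13 mm farther back than shut.
Start: joints at [-1.333, 0.527, 1.433, -0, 1.181, -0.178], TCP at [0.253, -0.571, 0.231] pointing down, gripper open.
Joint ranges: [-3.08, 3.08], [-0.75, 2.2], [0.22, 2.44], [-1.43, 4.57], [0, 2.65], [-2.85, 2.85]. Speed limits (rad/s): [2.79, 2.79, 3.14, 3.14, 3.14, 3.14].

## Interface

Orientations are given as a unit quaternion [x, y, z, w].
In Python, from station import sensors, cams, order, manip gives the robot as it stands.
- The arm moves only by the tool move_arm, never from a script. Its argument "targets" is a list of rows, each an object of numbers: "dx", "dy", "dz": the shift along the world's x, y, z normalised to -1 to 1, where 1 is 25 mm; "rx", "ry", "rz": the turn, a rotation vector about the world's x, y, z normalised to -1 to 1, where 1 is 30 degrees. A call has exactly 10 rows; each row shifts and turns the commanded pose from where the row before left it; what a row does not reach is not made up. A row lasts 1/8 s, in which the tool goes at most 62.5 mm and 10.7 degrees, less where a joint would pass 70% of its speed; a pose out of reach is approached as far as the arm can. A call with a number of a shift or a turn outside -1 to 1 is refused whole. A call with a gripper value outside its range is refused whole. "claw" is the opening in per cent of the stroke, from 0 (shut) to 100 (fully open), set as the call begins (left out, the last holds). The fingers move at their own pace and stop on an object; "newtons" is the grip in N (left out, the last holds). Time passes only in rows, so rows that do not move let the fingers close, or fill a call up. It gives the time, the measured TCP pose, the force, the opening and the grip force at its end, in the units of the state.
- sensors.sense(): the state, without advancing time (a new reading comes with each control period).
- cams.snapshot(name): name is "scene" or "top" or "wrist"; returns the picture (480x640x3 uint8, red, green, blue); there is no depth.
- cams.camera_model(name): a dict with "fx", "fy", "cx", "cy" (pixels), "extrinsics" (4x4, takes a point from world to camera coordinates). Camera axes: x right, y down, z forward; pixel columns grow to the right and rows downward; lengths in m; the calibration is good to about 2 mm. A picture is of the moment at which its call begins: read the wrist's pose just before it. camera_model takes no time and is no camera call; for the wrist camera it gives the pose at the moment of the call.
- order.sign_off(): hands the job in; it is judged then, once.
The state is a dict: "t": time; "q": joint angles; "qd": joint speeds; "tau": joint torques, N m; "tcp_pos": TCP position; "tool_rot": TCP orientation; "force": force on the tool from outside, world axes, zero at the start; "ft_torque": the same for the moment, N m; "finger_gap": opening from 0.0 (shut) to 1.0 (fully open); "gripper_force": force on a finger pad.
Only numpy, scipy, OpenCV 4.12 (cv2) and the standard library are available. Lean on these libraries where they do the work, as an engineer would, in place of code of your own. Each camera call takes 0.05 s, during which the arm holds its last target. There are 200 camera calls.

## Working session

There is one attempt and no reset: what is moved stays moved. The work goes in short steps, Python scripts to look and compute and a tool call to move; the robot and the scene stay as the last step left them, time stands still between calls to the robot, and variables do not carry over. Pictures are saved under pics/ and viewed, at most 10 in all, crops included, and the job is handed in when it is done.

Besides the shell and the picture viewer there is one more tool, called after "Emit:" as name([rows], argument=value, ...), one row to a line, values as JSON. move_arm: Moves the arm, as the interface text tells. Scaled input: -1 to 1 covers 25 mm each way for a shift and 30 degrees each way for a turn. Its arguments: {"type":"object","properties":{"targets":{"type":"array"},"claw":{"type":"number"},"newtons":{"type":"number"}},"required":["targets"]}

```bash
mkdir -p pics
python3 - <<'E'
from station import sensors,cams
import cv2
for n in("top","scene"):
    im=cams.snapshot(n); cv2.imwrite(f"pics/{n}0.png",im[:,:,::-1])
    m=cams.camera_model(n);print(n,m)
print(sensors.sense())
E
```

```text
top {'fx': 547.6854717498833, 'fy': 547.6854717498833, 'cx': 316.31288431768144, 'cy': 244.18370950883786, 'extrinsics': array([[ 0.01686833, -0.99985593, -0.00188922, -0.11251118],
       [-0.987787  , -0.01637195, -0.15494776,  0.54374109],
       [ 0.15489451,  0.00447985, -0.98792086,  0.81048524],
       [ 0.        ,  0.        ,  0.        ,  1.        ]])}
scene {'fx': 522.1109862955609, 'fy': 522.1109862955609, 'cx': 321.9866076242582, 'cy': 233.19926171779844, 'extrinsics': array([[ 0.5011768 , -0.86534386,  0.00135033, -0.39489714],
       [-0.41035306, -0.23903536, -0.88004117,  0.25773026],
       [ 0.761861  ,  0.4405021 , -0.47489548,  0.5364217 ],
       [ 0.        ,  0.        ,  0.        ,  1.        ]])}
{'t': 0.1, 'q': array([-1.33251220e+00,  5.28394608e-01,  1.43376979e+00, -4.28425064e-05,
        1.18139735e+00, -1.78517095e-01]), 'qd': array([-0.0002262 , -0.00166563, -0.00366682,  0.00063228, -0.00040451,
       -0.00031048]), 'tau': array([-1.20266245e-04, -4.43304527e+01, -1.78586090e+01, -1.81459541e-04,
        3.86858665e-03, -9.55135022e-06]), 'tcp_pos': array([ 0.25287565, -0.57085571,  0.23041971]), 'tool_rot': array([ 9.78360911e-01,  2.06903256e-01, -4.92181493e-05, -9.83517569e-04]), 'force': array([-0.46387562, -0.10213812,  1.01223952]), 'ft_torque': array([0.02026192, 0.00613926, 0.03355201]), 'gripper_force': 0.0, 'finger_gap': 1.0021461761356496}
```

View pics/top0.png

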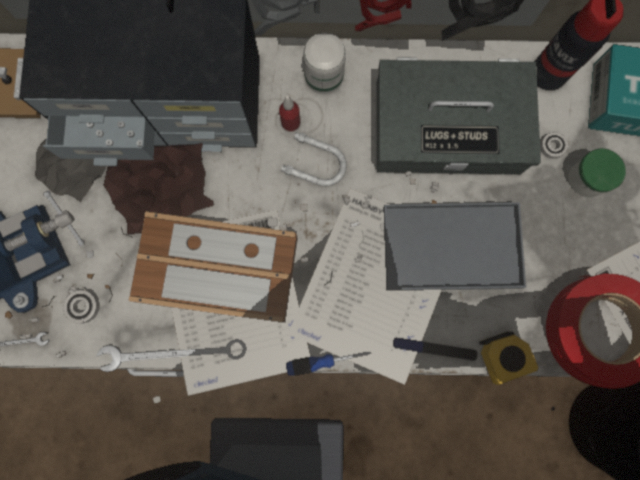

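View pics/scene0.png

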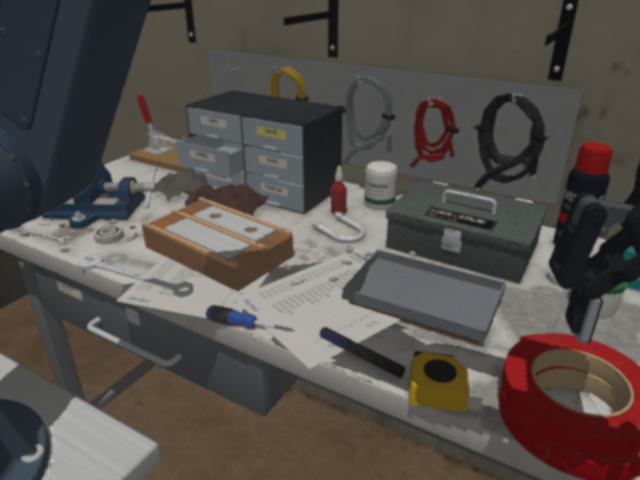

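```bash
cat > h.py <<'E'
import numpy as np,cv2
def ray(m,uv,z):
    E=m["extrinsics"];R=E[:3,:3];c=-R.T@E[:3,3]
    d=R.T@np.array([(uv[0]-m["cx"])/m["fx"],(uv[1]-m["cy"])/m["fy"],1])
    return c+d*(z-c[2])/d[2]
def proj(m,p):
    q=m["extrinsics"]@np.append(p,1);return np.array([m["fx"]*q[0]/q[2]+m["cx"],m["fy"]*q[1]/q[2]+m["cy"]])
E
python3 - <<'E'
from h import *
from station import cams
im=cv2.imread("pics/top0.png");m=cams.camera_model("top")
print("cam",-m["extrinsics"][:3,:3].T@m["extrinsics"][:3,3])
hsv=cv2.cvtColor(im,cv2.COLOR_BGR2HSV)
roi=np.zeros(im.shape[:2],np.uint8);roi[205:330,125:305]=1
def comps(mask,z,amin):
    cs,_=cv2.findContours(mask,cv2.RETR_CCOMP,cv2.CHAIN_APPROX_NONE)
    for c in cs:
        if cv2.contourArea(c)<amin: continue
        r=cv2.minAreaRect(c);b=cv2.boxPoints(r)
        M=cv2.moments(c);ct=(M["m10"]/M["m00"],M["m01"]/M["m00"])
        print(int(cv2.contourArea(c)),"cen",np.round(ct,1),np.round(ray(m,ct,z)[:2],4),"box",np.round(b).tolist(),[np.round(ray(m,p,z)[:2],3).tolist() for p in b])
wood=((hsv[...,1]>90)&(hsv[...,0]<20)).astype(np.uint8)*roi
print("wood");comps(wood,.052,30)
metal=((hsv[...,1]<60)&(hsv[...,2]>90)).astype(np.uint8)*0
r2=np.zeros_like(roi);cv2.fillPoly(r2,[np.array([[147,216],[290,235],[280,315],[135,300]])],1)
metal=((hsv[...,1]<60)).astype(np.uint8)*r2
print("metal");comps(metal,.051,30)
r3=np.zeros_like(roi);r3[195:300,375:535]=1
tr=((hsv[...,0]>95)&(hsv[...,0]<130)&(hsv[...,1]>20)).astype(np.uint8)*r3
print("tray");comps(tr,.031,500)
c=np.hstack([im[195:335,120:310],im[190:330,375:535]])
cv2.imwrite("pics/c1.png",cv2.resize(c,None,fx=2.2,fy=2.2,interpolation=cv2.INTER_CUBIC))
E
```

```text
cam [ 0.41345854 -0.10722372  0.88473418]
wood
61 cen [274.3 310.8] [ 0.4411 -0.0418] box [[267.0, 303.0], [283.0, 303.0], [283.0, 315.0], [267.0, 315.0]] [[0.453, -0.03], [0.453, -0.055], [0.435, -0.055], [0.435, -0.031]]
108 cen [251. 250.] [ 0.5332 -0.0032] box [[243.0, 253.0], [248.0, 242.0], [259.0, 247.0], [253.0, 258.0]] [[0.528, 0.009], [0.545, 0.001], [0.538, -0.015], [0.521, -0.007]]
104 cen [193.5 242.3] [0.5438 0.0858] box [[188.0, 237.0], [199.0, 237.0], [199.0, 248.0], [188.0, 248.0]] [[0.552, 0.095], [0.552, 0.078], [0.535, 0.077], [0.535, 0.094]]
9196 cen [208.9 254.8] [0.5248 0.0611] box [[129.0, 300.0], [145.0, 207.0], [298.0, 233.0], [282.0, 325.0]] [[0.454, 0.178], [0.597, 0.164], [0.561, -0.074], [0.42, -0.054]]
88 cen [280.7 288.6] [ 0.4748 -0.0505] box [[272.0, 290.0], [282.0, 281.0], [290.0, 289.0], [281.0, 299.0]] [[0.472, -0.037], [0.487, -0.051], [0.474, -0.065], [0.46, -0.051]]
3787 cen [222.2 246.3] [0.5384 0.0413] box [[166.0, 257.0], [171.0, 221.0], [278.0, 235.0], [273.0, 272.0]] [[0.52, 0.127], [0.577, 0.122], [0.557, -0.044], [0.5, -0.038]]
metal
3424 cen [216.1 287.9] [0.4743 0.048 ] box [[161.0, 297.0], [166.0, 263.0], [271.0, 279.0], [266.0, 313.0]] [[0.459, 0.131], [0.511, 0.126], [0.49, -0.035], [0.438, -0.029]]
3347 cen [222.3 246.2] [0.5386 0.0414] box [[168.0, 256.0], [172.0, 222.0], [276.0, 237.0], [272.0, 270.0]] [[0.523, 0.125], [0.575, 0.121], [0.555, -0.041], [0.503, -0.036]]
164 cen [251.1 250.1] [ 0.5333 -0.0032] box [[241.0, 251.0], [251.0, 240.0], [261.0, 250.0], [251.0, 260.0]] [[0.532, 0.013], [0.549, -0.003], [0.534, -0.019], [0.517, -0.003]]
166 cen [193.6 242.2] [0.5442 0.0858] box [[184.0, 243.0], [194.0, 232.0], [204.0, 242.0], [194.0, 253.0]] [[0.543, 0.101], [0.56, 0.086], [0.545, 0.07], [0.528, 0.085]]
tray
```

View pics/c1.png

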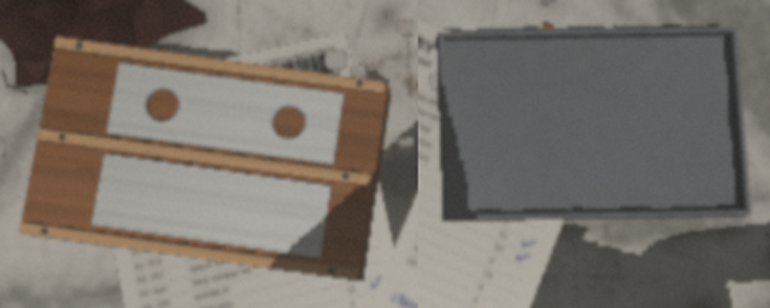

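Run:
```python
from h import *
from station import cams
m=cams.camera_model("top")
for n,z,ps in(("rest",.052,[(296.4,232.7),(286,322),(130,301),(146,212)]),("tray",.031,[(385,205),(518.2,203.6),(524,286.4),(386.4,289)])):
    P=np.array([ray(m,p,z)[:2] for p in ps]);print(n,P.round(3).tolist(),P.mean(0).round(4))
    e=[P[(i+1)%4]-P[i] for i in range(4)];print([ (round(np.hypot(*v),3),round(np.degrees(np.arctan2(v[1],v[0])),1)) for v in e])
```

```text
rest [[0.561, -0.072], [0.425, -0.06], [0.452, 0.177], [0.59, 0.162]] [0.5072 0.0518]
[(np.float64(0.137), np.float64(174.7)), (np.float64(0.239), np.float64(83.4)), (np.float64(0.139), np.float64(-6.3)), (np.float64(0.236), np.float64(-97.0))]
tray [[0.612, -0.212], [0.618, -0.424], [0.486, -0.428], [0.478, -0.214]] [ 0.5488 -0.3194]
[(np.float64(0.212), np.float64(-88.4)), (np.float64(0.132), np.float64(-178.4)), (np.float64(0.214), np.float64(92.0)), (np.float64(0.134), np.float64(0.8))]
```

Emit:
move_arm([
  {"dx":0.4,"dy":0.96,"rz":0.1},
  {"dx":0.4,"dy":0.96,"rz":0.1},
  {"dx":0.4,"dy":0.96,"rz":0.1},
  {"dx":0.4,"dy":0.96,"rz":0.1},
  {"dx":0.4,"dy":0.96,"rz":0.1},
  {"dx":0.4,"dy":0.96,"rz":0.1},
  {"dx":0.4,"dy":0.96,"rz":0.1},
  {"dx":0.4,"dy":0.96,"rz":0.1},
  {"dx":0.4,"dy":0.96,"rz":0.1},
  {"dx":0.4,"dy":0.96,"rz":0.1},
], claw=0, newtons=60)

```text
schema error: expected keys dx, dy, dz, rx, ry, rz
```

Emit:
move_arm([
  {"dx":0.4,"dy":0.96,"rz":0.1},
  {"dx":0.4,"dy":0.96,"rz":0.1},
  {"dx":0.4,"dy":0.96,"rz":0.1},
  {"dx":0.4,"dy":0.96,"rz":0.1},
  {"dx":0.4,"dy":0.96,"rz":0.1},
  {"dx":0.4,"dy":0.96,"rz":0.1},
  {"dx":0.4,"dy":0.96,"rz":0.1},
  {"dx":0.4,"dy":0.96,"rz":0.1},
  {"dx":0.4,"dy":0.96,"rz":0.1},
  {"dx":0.4,"dy":0.96,"rz":0.07},
])

```text
schema error: expected keys dx, dy, dz, rx, ry, rz
```

Emit:
move_arm([
  {"dx":0.4,"dy":0.96},
  {"dx":0.4,"dy":0.96},
  {"dx":0.4,"dy":0.96},
  {"dx":0.4,"dy":0.96},
  {"dx":0.4,"dy":0.96,"dz":-0.5},
  {"dx":0.4,"dy":0.96,"dz":-0.8},
  {"dx":0.4,"dy":0.96,"dz":-0.8},
  {"dx":0.4,"dy":0.96,"dz":-0.8},
  {"dx":0.4,"dy":0.96,"dz":-0.8},
  {},
])

```text
schema error: expected keys dx, dy, dz, rx, ry, rz
```

All six keys are needed in every row.

Emit:
move_arm([
  {"dx":0.4,"dy":0.96,"dz":0,"rx":0,"ry":0,"rz":0.1},
  {"dx":0.4,"dy":0.96,"dz":0,"rx":0,"ry":0,"rz":0.1},
  {"dx":0.4,"dy":0.96,"dz":0,"rx":0,"ry":0,"rz":0.1},
  {"dx":0.4,"dy":0.96,"dz":0,"rx":0,"ry":0,"rz":0.1},
  {"dx":0.4,"dy":0.96,"dz":0,"rx":0,"ry":0,"rz":0.1},
  {"dx":0.4,"dy":0.96,"dz":0,"rx":0,"ry":0,"rz":0.1},
  {"dx":0.4,"dy":0.96,"dz":0,"rx":0,"ry":0,"rz":0.1},
  {"dx":0.4,"dy":0.96,"dz":0,"rx":0,"ry":0,"rz":0.1},
  {"dx":0.4,"dy":0.96,"dz":0,"rx":0,"ry":0,"rz":0.1},
  {"dx":0.4,"dy":0.96,"dz":0,"rx":0,"ry":0,"rz":0.1},
], claw=0, newtons=60)

```text
t: 1.35
tcp_pos: [0.3535, -0.33, 0.2313]
tool_rot: [0.891, 0.454, 0.0, 0.0]
force: [0.2, -0.8, -0.1]
finger_gap: -0.001
gripper_force: 0.0
```

Emit:
move_arm([
  {"dx":0.4,"dy":0.96,"dz":0,"rx":0,"ry":0,"rz":0.1},
  {"dx":0.4,"dy":0.96,"dz":0,"rx":0,"ry":0,"rz":0.1},
  {"dx":0.4,"dy":0.96,"dz":0,"rx":0,"ry":0,"rz":0.1},
  {"dx":0.4,"dy":0.96,"dz":0,"rx":0,"ry":0,"rz":0.1},
  {"dx":0.4,"dy":0.96,"dz":0,"rx":0,"ry":0,"rz":0.1},
  {"dx":0.4,"dy":0.96,"dz":0,"rx":0,"ry":0,"rz":0.1},
  {"dx":0.4,"dy":0.96,"dz":0,"rx":0,"ry":0,"rz":0.1},
  {"dx":0.4,"dy":0.96,"dz":0,"rx":0,"ry":0,"rz":0.1},
  {"dx":0.4,"dy":0.96,"dz":0,"rx":0,"ry":0,"rz":0.1},
  {"dx":0.4,"dy":0.96,"dz":0,"rx":0,"ry":0,"rz":0.07},
])

```text
t: 2.6
tcp_pos: [0.4531, -0.09, 0.2314]
tool_rot: [0.748, 0.664, 0.0, 0.0]
force: [-0.1, -0.2, 0.5]
finger_gap: -0.001
gripper_force: 0.0
```

Emit:
move_arm([
  {"dx":0.4,"dy":0.96,"dz":0,"rx":0,"ry":0,"rz":0},
  {"dx":0.4,"dy":0.96,"dz":0,"rx":0,"ry":0,"rz":0},
  {"dx":0.4,"dy":0.96,"dz":0,"rx":0,"ry":0,"rz":0},
  {"dx":0.4,"dy":0.96,"dz":0,"rx":0,"ry":0,"rz":0},
  {"dx":0.4,"dy":0.96,"dz":-0.5,"rx":0,"ry":0,"rz":0},
  {"dx":0.4,"dy":0.96,"dz":-0.8,"rx":0,"ry":0,"rz":0},
  {"dx":0.4,"dy":0.96,"dz":-0.8,"rx":0,"ry":0,"rz":0},
  {"dx":0.4,"dy":0.96,"dz":-0.8,"rx":0,"ry":0,"rz":0},
  {"dx":0.4,"dy":0.96,"dz":-0.8,"rx":0,"ry":0,"rz":0},
  {"dx":0,"dy":0,"dz":0,"rx":0,"ry":0,"rz":0},
])

```text
t: 3.85
tcp_pos: [0.542, 0.1263, 0.1374]
tool_rot: [0.748, 0.664, -0.001, -0.001]
force: [0.4, 0.0, 0.2]
finger_gap: 0.001
gripper_force: 0.0
```

Emit:
move_arm([
  {"dx":0.18,"dy":0.44,"dz":0,"rx":0,"ry":0,"rz":0},
  {"dx":0.18,"dy":0.44,"dz":0,"rx":0,"ry":0,"rz":0},
  {"dx":0,"dy":0,"dz":-0.6,"rx":0,"ry":0,"rz":0},
  {"dx":0,"dy":0,"dz":-0.6,"rx":0,"ry":0,"rz":0},
  {"dx":0,"dy":0,"dz":-0.6,"rx":0,"ry":0,"rz":0},
  {"dx":0,"dy":0,"dz":-0.6,"rx":0,"ry":0,"rz":0},
  {"dx":0,"dy":0,"dz":-0.3,"rx":0,"ry":0,"rz":0},
  {"dx":0,"dy":0,"dz":0,"rx":0,"ry":0,"rz":0},
  {"dx":0,"dy":0,"dz":0,"rx":0,"ry":0,"rz":0},
  {"dx":0,"dy":0,"dz":0,"rx":0,"ry":0,"rz":0},
])

```text
t: 5.1
tcp_pos: [0.5525, 0.1466, 0.0719]
tool_rot: [0.749, 0.663, 0.001, 0.0]
force: [0.2, -0.8, 1.5]
finger_gap: 0.009
gripper_force: 0.0
```

Run:
```python
from station import sensors,cams
import cv2,numpy as np
a=cams.snapshot("top")[190:340,110:310];b=cams.snapshot("wrist")
a=cv2.resize(a,(400,300));b=cv2.resize(b,(400,300))
cv2.imwrite("pics/p2.png",np.hstack([a,b])[:,:,::-1])
```

```text
(no output)
```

View pics/p2.png

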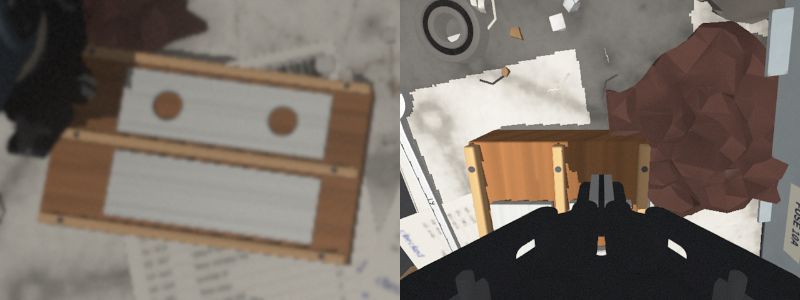

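Emit:
move_arm([
  {"dx":0,"dy":0,"dz":-0.2,"rx":0,"ry":0,"rz":0},
  {"dx":0,"dy":0,"dz":-0.2,"rx":0,"ry":0,"rz":0},
  {"dx":0,"dy":0,"dz":-0.2,"rx":0,"ry":0,"rz":0},
  {"dx":0,"dy":0,"dz":-0.2,"rx":0,"ry":0,"rz":0},
  {"dx":0,"dy":0,"dz":-0.16,"rx":0,"ry":0,"rz":0},
  {"dx":0,"dy":0,"dz":0,"rx":0,"ry":0,"rz":0},
  {"dx":0,"dy":0,"dz":0,"rx":0,"ry":0,"rz":0},
  {"dx":0,"dy":0,"dz":0,"rx":0,"ry":0,"rz":0},
  {"dx":0,"dy":0,"dz":0,"rx":0,"ry":0,"rz":0},
  {"dx":0,"dy":0,"dz":0,"rx":0,"ry":0,"rz":0},
])

```text
t: 6.45
tcp_pos: [0.5521, 0.1465, 0.0474]
tool_rot: [0.749, 0.663, 0.0, 0.0]
force: [0.1, 1.1, 0.3]
finger_gap: 0.006
gripper_force: 0.0
```

Emit:
move_arm([
  {"dx":-0.024,"dy":-0.2,"dz":0,"rx":0,"ry":0,"rz":0},
  {"dx":-0.024,"dy":-0.2,"dz":0,"rx":0,"ry":0,"rz":0},
  {"dx":-0.024,"dy":-0.2,"dz":0,"rx":0,"ry":0,"rz":0},
  {"dx":-0.024,"dy":-0.2,"dz":0,"rx":0,"ry":0,"rz":0},
  {"dx":-0.024,"dy":-0.2,"dz":0,"rx":0,"ry":0,"rz":0},
  {"dx":-0.024,"dy":-0.2,"dz":0,"rx":0,"ry":0,"rz":0},
  {"dx":-0.024,"dy":-0.2,"dz":0,"rx":0,"ry":0,"rz":0},
  {"dx":-0.024,"dy":-0.2,"dz":0,"rx":0,"ry":0,"rz":0},
  {"dx":-0.024,"dy":-0.2,"dz":0,"rx":0,"ry":0,"rz":0},
  {"dx":-0.024,"dy":-0.2,"dz":0,"rx":0,"ry":0,"rz":0},
])

```text
t: 7.7
tcp_pos: [0.546, 0.0962, 0.0473]
tool_rot: [0.749, 0.663, -0.0, -0.0]
force: [-0.9, 0.7, -0.0]
finger_gap: 0.003
gripper_force: 0.3
```

Emit:
move_arm([
  {"dx":-0.024,"dy":-0.2,"dz":0,"rx":0,"ry":0,"rz":0},
  {"dx":-0.024,"dy":-0.2,"dz":0,"rx":0,"ry":0,"rz":0},
  {"dx":-0.024,"dy":-0.2,"dz":0,"rx":0,"ry":0,"rz":0},
  {"dx":-0.024,"dy":-0.2,"dz":0,"rx":0,"ry":0,"rz":0},
  {"dx":-0.024,"dy":-0.2,"dz":0,"rx":0,"ry":0,"rz":0},
  {"dx":-0.024,"dy":-0.2,"dz":0,"rx":0,"ry":0,"rz":0},
  {"dx":-0.024,"dy":-0.2,"dz":0,"rx":0,"ry":0,"rz":0},
  {"dx":-0.024,"dy":-0.2,"dz":0,"rx":0,"ry":0,"rz":0},
  {"dx":-0.018,"dy":-0.15,"dz":0,"rx":0,"ry":0,"rz":0},
  {"dx":0,"dy":0,"dz":0,"rx":0,"ry":0,"rz":0},
])

```text
t: 8.95
tcp_pos: [0.5408, 0.0524, 0.0473]
tool_rot: [0.749, 0.662, -0.0, 0.0]
force: [-0.4, 0.7, -0.5]
finger_gap: -0.001
gripper_force: 0.0
```

Run:
```python
from station import cams
import cv2
a=cams.snapshot("top");cv2.imwrite("pics/top3.png",a[:,:,::-1])
cv2.imwrite("pics/p3.png",cv2.resize(a[190:340,110:330],None,fx=2.6,fy=2.6)[:,:,::-1])
```

```text
(no output)
```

View pics/p3.png

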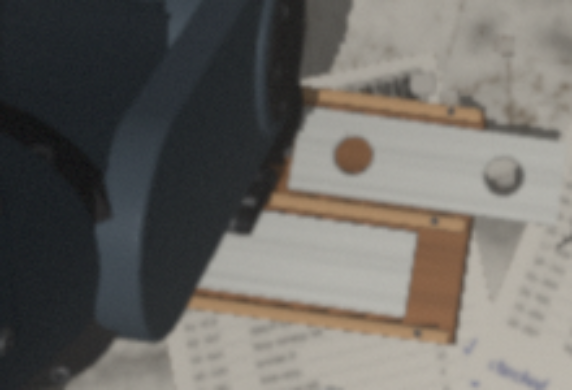

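Emit:
move_arm([
  {"dx":0.03,"dy":0.25,"dz":0,"rx":0,"ry":0,"rz":0},
  {"dx":0,"dy":0,"dz":0.7,"rx":0,"ry":0,"rz":0},
  {"dx":0,"dy":0,"dz":0.9,"rx":0,"ry":0,"rz":0},
  {"dx":0,"dy":0,"dz":0.9,"rx":0,"ry":0,"rz":0},
  {"dx":0,"dy":0,"dz":0.9,"rx":0,"ry":0,"rz":0},
  {"dx":-0.15,"dy":-0.9,"dz":0.4,"rx":0,"ry":0,"rz":0},
  {"dx":-0.15,"dy":-0.9,"dz":0,"rx":0,"ry":0,"rz":0},
  {"dx":-0.15,"dy":-0.9,"dz":0,"rx":0,"ry":0,"rz":0},
  {"dx":-0.15,"dy":-0.9,"dz":0,"rx":0,"ry":0,"rz":0},
  {"dx":-0.15,"dy":-0.9,"dz":0,"rx":0,"ry":0,"rz":0},
])

```text
t: 10.25
tcp_pos: [0.5229, -0.054, 0.1436]
tool_rot: [0.749, 0.663, 0.0, 0.001]
force: [-1.1, -0.0, -0.2]
finger_gap: -0.002
gripper_force: 0.0
```

Emit:
move_arm([
  {"dx":-0.02,"dy":-0.9,"dz":0,"rx":0,"ry":0,"rz":0},
  {"dx":0,"dy":-0.9,"dz":0,"rx":0,"ry":0,"rz":0},
  {"dx":0,"dy":0,"dz":0,"rx":0,"ry":0,"rz":0},
  {"dx":0,"dy":0,"dz":0,"rx":0,"ry":0,"rz":0},
  {"dx":0,"dy":0,"dz":0,"rx":0,"ry":0,"rz":0},
  {"dx":0,"dy":0,"dz":0,"rx":0,"ry":0,"rz":0},
  {"dx":0,"dy":0,"dz":0,"rx":0,"ry":0,"rz":0},
  {"dx":0,"dy":0,"dz":0,"rx":0,"ry":0,"rz":0},
  {"dx":0,"dy":0,"dz":0,"rx":0,"ry":0,"rz":0},
  {"dx":0,"dy":0,"dz":0,"rx":0,"ry":0,"rz":0},
], claw=88)

```text
t: 11.5
tcp_pos: [0.5223, -0.0985, 0.1423]
tool_rot: [0.749, 0.662, -0.0, -0.0]
force: [-0.5, -0.4, -0.1]
finger_gap: 0.879
gripper_force: 0.0
```

Run:
```python
from h import *
from station import cams,sensors
s=sensors.sense();print(s["tcp_pos"].round(4),s["finger_gap"])
mt=cams.camera_model("top");print([ray(mt,p,.051).round(4) for p in((245.8,249.6),(303.5,257.3))])
mw=cams.camera_model("wrist");a=cams.snapshot("wrist")
t=cams.snapshot("top")[190:340,110:310]
cv2.imwrite("pics/w4r.png",a[:,:,::-1])
cv2.imwrite("pics/w4.png",np.hstack([cv2.resize(a,(520,390)),cv2.resize(t,(270,390))])[:,:,::-1])
np.save("mw4.npy",mw,allow_pickle=True)
```

```text
[ 0.5223 -0.0985  0.1423] 0.8794749913904448
[array([0.5339, 0.0049, 0.051 ]), array([ 0.5235, -0.0841,  0.051 ])]
```

View pics/w4.png

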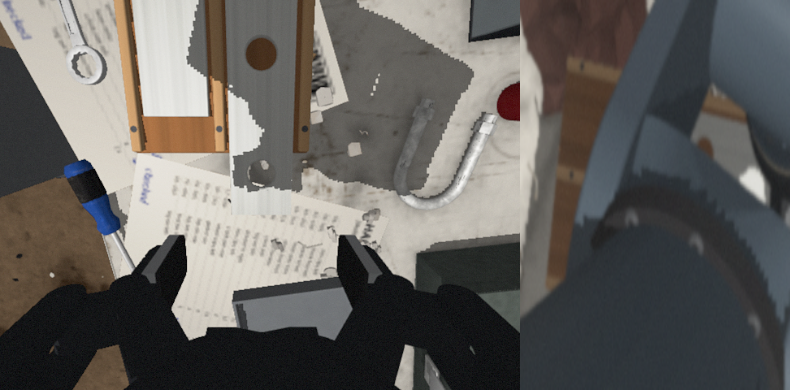

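Emit:
move_arm([
  {"dx":0,"dy":0,"dz":-0.6,"rx":0,"ry":0,"rz":0},
  {"dx":0,"dy":0,"dz":-0.6,"rx":0,"ry":0,"rz":0},
  {"dx":0,"dy":0,"dz":-0.6,"rx":0,"ry":0,"rz":0},
  {"dx":0,"dy":0,"dz":-0.6,"rx":0,"ry":0,"rz":0},
  {"dx":0,"dy":0,"dz":-0.6,"rx":0,"ry":0,"rz":0},
  {"dx":0,"dy":0,"dz":-0.5,"rx":0,"ry":0,"rz":0},
  {"dx":0,"dy":0,"dz":-0.4,"rx":0,"ry":0,"rz":0},
  {"dx":0,"dy":0,"dz":-0.4,"rx":0,"ry":0,"rz":0},
  {"dx":0,"dy":0,"dz":0,"rx":0,"ry":0,"rz":0},
  {"dx":0,"dy":0,"dz":0,"rx":0,"ry":0,"rz":0},
])

```text
t: 12.85
tcp_pos: [0.5225, -0.0985, 0.035]
tool_rot: [0.749, 0.662, 0.0, 0.0]
force: [0.8, 0.6, 0.4]
finger_gap: 0.88
gripper_force: 0.0
```

Emit:
move_arm([
  {"dx":0,"dy":0,"dz":0,"rx":0,"ry":0,"rz":0},
  {"dx":0,"dy":0,"dz":0,"rx":0,"ry":0,"rz":0},
  {"dx":0,"dy":0,"dz":0,"rx":0,"ry":0,"rz":0},
  {"dx":0,"dy":0,"dz":0,"rx":0,"ry":0,"rz":0},
  {"dx":0,"dy":0,"dz":0,"rx":0,"ry":0,"rz":0},
  {"dx":0,"dy":0,"dz":0,"rx":0,"ry":0,"rz":0},
  {"dx":0,"dy":0,"dz":0,"rx":0,"ry":0,"rz":0},
  {"dx":0,"dy":0,"dz":0,"rx":0,"ry":0,"rz":0},
  {"dx":0,"dy":0,"dz":0,"rx":0,"ry":0,"rz":0},
  {"dx":0,"dy":0,"dz":0,"rx":0,"ry":0,"rz":0},
], claw=0, newtons=80)

```text
t: 14.1
tcp_pos: [0.5225, -0.0986, 0.0353]
tool_rot: [0.749, 0.662, 0.0, 0.0]
force: [-1.5, 0.8, 4.7]
finger_gap: 0.555
gripper_force: 81.4
```

Emit:
move_arm([
  {"dx":0,"dy":0,"dz":0.1,"rx":0,"ry":0,"rz":0},
  {"dx":0,"dy":0,"dz":0.2,"rx":0,"ry":0,"rz":0},
  {"dx":0,"dy":0,"dz":0.3,"rx":0,"ry":0,"rz":0},
  {"dx":0,"dy":0,"dz":0.4,"rx":0,"ry":0,"rz":0},
  {"dx":0,"dy":0,"dz":0.5,"rx":0,"ry":0,"rz":0},
  {"dx":0,"dy":0,"dz":0.5,"rx":0,"ry":0,"rz":0},
  {"dx":0,"dy":0,"dz":0.5,"rx":0,"ry":0,"rz":0},
  {"dx":0,"dy":0,"dz":0.5,"rx":0,"ry":0,"rz":0},
  {"dx":0,"dy":0,"dz":0,"rx":0,"ry":0,"rz":0},
  {"dx":0,"dy":0,"dz":0,"rx":0,"ry":0,"rz":0},
])

```text
t: 15.35
tcp_pos: [0.522, -0.0984, 0.1097]
tool_rot: [0.749, 0.662, -0.0, -0.0]
force: [1.1, 0.6, -0.6]
finger_gap: 0.56
gripper_force: 82.3
```

Run:
```python
from h import *
from station import cams,sensors
a=cams.snapshot("wrist");b=cams.snapshot("scene")
cv2.imwrite("pics/w5.png",np.hstack([cv2.resize(a,(400,300)),cv2.resize(b[130:370,130:530],(400,300))])[:,:,::-1])
```

```text
(no output)
```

View pics/w5.png

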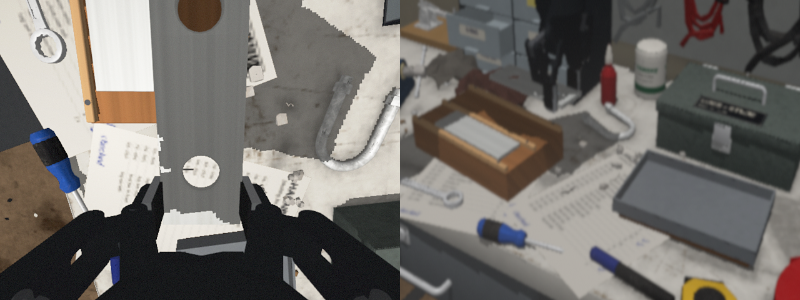

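Run:
```python
from h import *
from station import cams
m=cams.camera_model("wrist");E=m["extrinsics"]
def at(l,r):
    f=lambda z:np.linalg.norm(ray(m,l,z)-ray(m,r,z))-.05
    from scipy.optimize import brentq
    z=brentq(f,-.1,.18);return z,((ray(m,l,z)+ray(m,r,z))/2).round(4)
print(at((240,2),(400,2)),at((260,280),(388,280)),at((262,335),(386,335)))
for z in(.115,.12,.125):
  A=ray(m,(321.6,275),z);B=ray(m,(318,16),z);print(z,A.round(4),B.round(4),np.linalg.norm(A-B))
```

```text
(0.1220780016414382, array([0.5351, 0.0096, 0.1221])) (0.11986294208674143, array([ 0.5248, -0.0848,  0.1199])) (0.12177844236289798, array([ 0.522 , -0.1078,  0.1218]))
0.115 [ 0.5239 -0.0846  0.115 ] [0.5341 0.0076 0.115 ] 0.09280148298563325
0.12 [ 0.5242 -0.0826  0.12  ] [0.534  0.0063 0.12  ] 0.08940968577908723
0.125 [ 0.5245 -0.0805  0.125 ] [0.5339 0.005  0.125 ] 0.08601788857254125
```

Emit:
move_arm([
  {"dx":0.08,"dy":-0.4,"dz":0,"rx":0,"ry":0,"rz":0.02},
  {"dx":0.08,"dy":-0.8,"dz":0,"rx":0,"ry":0,"rz":0.03},
  {"dx":0.08,"dy":-0.8,"dz":0,"rx":0,"ry":0,"rz":0.03},
  {"dx":0.08,"dy":-0.8,"dz":0,"rx":0,"ry":0,"rz":0.03},
  {"dx":0.08,"dy":-0.8,"dz":0,"rx":0,"ry":0,"rz":0.03},
  {"dx":0.08,"dy":-0.8,"dz":0,"rx":0,"ry":0,"rz":0.03},
  {"dx":0.08,"dy":-0.8,"dz":0,"rx":0,"ry":0,"rz":0.03},
  {"dx":0.08,"dy":-0.8,"dz":0,"rx":0,"ry":0,"rz":0.03},
  {"dx":0.08,"dy":-0.8,"dz":0,"rx":0,"ry":0,"rz":0.02},
  {"dx":0.08,"dy":-0.8,"dz":0,"rx":0,"ry":0,"rz":0.02},
])

```text
t: 16.7
tcp_pos: [0.5423, -0.2898, 0.1095]
tool_rot: [0.7, 0.714, -0.0, -0.0]
force: [0.6, -0.6, -2.6]
finger_gap: 0.559
gripper_force: 82.3
```

Emit:
move_arm([
  {"dx":0.08,"dy":-0.8,"dz":0,"rx":0,"ry":0,"rz":0},
  {"dx":0.08,"dy":-0.8,"dz":0,"rx":0,"ry":0,"rz":0},
  {"dx":0.08,"dy":-0.8,"dz":0,"rx":0,"ry":0,"rz":0},
  {"dx":0.1,"dy":-0.76,"dz":0,"rx":0,"ry":0,"rz":0},
  {"dx":0,"dy":-0.4,"dz":0,"rx":0,"ry":0,"rz":0},
  {"dx":0,"dy":0,"dz":-0.3,"rx":0,"ry":0,"rz":0},
  {"dx":0,"dy":0,"dz":-0.3,"rx":0,"ry":0,"rz":0},
  {"dx":0,"dy":0,"dz":-0.3,"rx":0,"ry":0,"rz":0},
  {"dx":0,"dy":0,"dz":-0.3,"rx":0,"ry":0,"rz":0},
  {"dx":0,"dy":0,"dz":0,"rx":0,"ry":0,"rz":0},
])

```text
t: 17.95
tcp_pos: [0.5504, -0.3767, 0.0788]
tool_rot: [0.7, 0.714, -0.0, -0.001]
force: [-0.3, -0.5, -0.6]
finger_gap: 0.558
gripper_force: 82.3
```

Run:
```python
from h import *
from station import cams,sensors
a=cams.snapshot("wrist");b=cams.snapshot("top")
cv2.imwrite("pics/w6.png",np.hstack([cv2.resize(a,(400,300)),cv2.resize(b[160:340,330:570],(400,300))])[:,:,::-1])
```

```text
(no output)
```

View pics/w6.png

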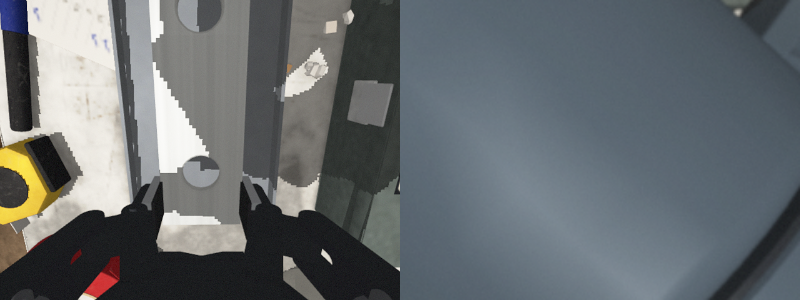

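Emit:
move_arm([
  {"dx":0,"dy":0,"dz":-0.3,"rx":0,"ry":0,"rz":0},
  {"dx":0,"dy":0,"dz":-0.3,"rx":0,"ry":0,"rz":0},
  {"dx":0,"dy":0,"dz":-0.3,"rx":0,"ry":0,"rz":0},
  {"dx":0,"dy":0,"dz":-0.3,"rx":0,"ry":0,"rz":0},
  {"dx":0,"dy":0,"dz":-0.3,"rx":0,"ry":0,"rz":0},
  {"dx":0,"dy":0,"dz":-0.3,"rx":0,"ry":0,"rz":0},
  {"dx":0,"dy":0,"dz":-0.3,"rx":0,"ry":0,"rz":0},
  {"dx":0,"dy":0,"dz":-0.3,"rx":0,"ry":0,"rz":0},
  {"dx":0,"dy":0,"dz":-0.16,"rx":0,"ry":0,"rz":0},
  {"dx":0,"dy":0,"dz":0,"rx":0,"ry":0,"rz":0},
])

```text
t: 19.3
tcp_pos: [0.5506, -0.3773, 0.0154]
tool_rot: [0.7, 0.714, -0.0, -0.0]
force: [-0.3, -0.2, -0.8]
finger_gap: 0.561
gripper_force: 82.3
```

Creep down a little with small steps, watching force.

Emit:
move_arm([
  {"dx":0,"dy":0,"dz":-0.04,"rx":0,"ry":0,"rz":0},
  {"dx":0,"dy":0,"dz":-0.04,"rx":0,"ry":0,"rz":0},
  {"dx":0,"dy":0,"dz":0,"rx":0,"ry":0,"rz":0},
  {"dx":0,"dy":0,"dz":0,"rx":0,"ry":0,"rz":0},
  {"dx":0,"dy":0,"dz":0,"rx":0,"ry":0,"rz":0},
  {"dx":0,"dy":0,"dz":0,"rx":0,"ry":0,"rz":0},
  {"dx":0,"dy":0,"dz":0,"rx":0,"ry":0,"rz":0},
  {"dx":0,"dy":0,"dz":0,"rx":0,"ry":0,"rz":0},
  {"dx":0,"dy":0,"dz":0,"rx":0,"ry":0,"rz":0},
  {"dx":0,"dy":0,"dz":0,"rx":0,"ry":0,"rz":0},
])

```text
t: 20.55
tcp_pos: [0.5508, -0.3774, 0.0138]
tool_rot: [0.7, 0.714, 0.0, -0.0]
force: [-0.8, 0.3, -0.4]
finger_gap: 0.559
gripper_force: 82.3
```

Emit:
move_arm([
  {"dx":0,"dy":0,"dz":-0.04,"rx":0,"ry":0,"rz":0},
  {"dx":0,"dy":0,"dz":-0.04,"rx":0,"ry":0,"rz":0},
  {"dx":0,"dy":0,"dz":0,"rx":0,"ry":0,"rz":0},
  {"dx":0,"dy":0,"dz":0,"rx":0,"ry":0,"rz":0},
  {"dx":0,"dy":0,"dz":0,"rx":0,"ry":0,"rz":0},
  {"dx":0,"dy":0,"dz":0,"rx":0,"ry":0,"rz":0},
  {"dx":0,"dy":0,"dz":0,"rx":0,"ry":0,"rz":0},
  {"dx":0,"dy":0,"dz":0,"rx":0,"ry":0,"rz":0},
  {"dx":0,"dy":0,"dz":0,"rx":0,"ry":0,"rz":0},
  {"dx":0,"dy":0,"dz":0,"rx":0,"ry":0,"rz":0},
])

```text
t: 21.8
tcp_pos: [0.5509, -0.3775, 0.0127]
tool_rot: [0.7, 0.714, -0.0, 0.0]
force: [-1.5, 1.1, 5.2]
finger_gap: 0.558
gripper_force: 86.1
```

Emit:
move_arm([
  {"dx":0,"dy":0,"dz":0,"rx":0,"ry":0,"rz":0},
  {"dx":0,"dy":0,"dz":0,"rx":0,"ry":0,"rz":0},
  {"dx":0,"dy":0,"dz":0,"rx":0,"ry":0,"rz":0},
  {"dx":0,"dy":0,"dz":0,"rx":0,"ry":0,"rz":0},
  {"dx":0,"dy":0,"dz":0,"rx":0,"ry":0,"rz":0},
  {"dx":0,"dy":0,"dz":0,"rx":0,"ry":0,"rz":0},
  {"dx":0,"dy":0,"dz":0.2,"rx":0,"ry":0,"rz":0},
  {"dx":0,"dy":0,"dz":0.3,"rx":0,"ry":0,"rz":0},
  {"dx":0,"dy":0,"dz":0.4,"rx":0,"ry":0,"rz":0},
  {"dx":0,"dy":0,"dz":0.5,"rx":0,"ry":0,"rz":0},
], claw=76)

```text
t: 23.05
tcp_pos: [0.5509, -0.3775, 0.0478]
tool_rot: [0.7, 0.714, 0.0, 0.0]
force: [0.7, 0.2, 1.5]
finger_gap: 0.762
gripper_force: 0.0
```

Emit:
move_arm([
  {"dx":0,"dy":0,"dz":0.7,"rx":0,"ry":0,"rz":0},
  {"dx":0,"dy":0,"dz":0.8,"rx":0,"ry":0,"rz":0},
  {"dx":0,"dy":0,"dz":0.8,"rx":0,"ry":0,"rz":0},
  {"dx":0,"dy":0,"dz":0.8,"rx":0,"ry":0,"rz":0},
  {"dx":0,"dy":0,"dz":0.8,"rx":0,"ry":0,"rz":0},
  {"dx":-0.6,"dy":-0.8,"dz":0.2,"rx":0,"ry":0,"rz":0},
  {"dx":-0.6,"dy":-0.8,"dz":0.2,"rx":0,"ry":0,"rz":0},
  {"dx":-0.6,"dy":-0.8,"dz":0,"rx":0,"ry":0,"rz":0},
  {"dx":-0.6,"dy":-0.8,"dz":0,"rx":0,"ry":0,"rz":0},
  {"dx":-0.6,"dy":-0.8,"dz":0,"rx":0,"ry":0,"rz":0},
])

```text
t: 24.3
tcp_pos: [0.4743, -0.4788, 0.1538]
tool_rot: [0.701, 0.713, 0.0, -0.001]
force: [0.1, 0.3, 0.1]
finger_gap: 0.761
gripper_force: 0.0
```

Emit:
move_arm([
  {"dx":-0.6,"dy":-0.8,"dz":0,"rx":0,"ry":0,"rz":0},
  {"dx":-0.6,"dy":-0.8,"dz":0,"rx":0,"ry":0,"rz":0},
  {"dx":-0.6,"dy":-0.8,"dz":0,"rx":0,"ry":0,"rz":0},
  {"dx":-0.6,"dy":-0.8,"dz":0,"rx":0,"ry":0,"rz":0},
  {"dx":-0.6,"dy":-0.6,"dz":0,"rx":0,"ry":0,"rz":0},
  {"dx":0,"dy":0,"dz":0,"rx":0,"ry":0,"rz":0},
  {"dx":0,"dy":0,"dz":0,"rx":0,"ry":0,"rz":0},
  {"dx":0,"dy":0,"dz":0,"rx":0,"ry":0,"rz":0},
  {"dx":0,"dy":0,"dz":0,"rx":0,"ry":0,"rz":0},
  {"dx":0,"dy":0,"dz":0,"rx":0,"ry":0,"rz":0},
])

```text
t: 25.55
tcp_pos: [0.4013, -0.572, 0.1544]
tool_rot: [0.7, 0.714, 0.0, 0.0]
force: [0.6, 0.6, -0.0]
finger_gap: 0.758
gripper_force: 0.0
```

Run:
```python
from h import *
from station import cams,sensors
a=cams.snapshot("top");b=cams.snapshot("scene")
cv2.imwrite("pics/w7.png",np.hstack([cv2.resize(a[180:330,120:540],(500,179)).repeat(1,0),cv2.resize(b[230:350,320:520],(298,179))])[:,:,::-1])
```

```text
(no output)
```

View pics/w7.png

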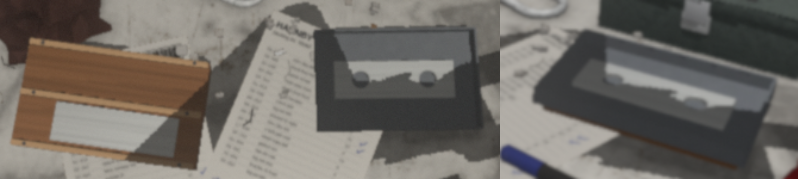

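The drilled bar lies flat and centred in the tray, with its holes at about (361,78) and (427,78) in the left panel. The plain bar is still in its lane and the arm is clear.

```bash
python3 -c "
from station import order;print(order.sign_off())"
```

```text
the job is handed in; nothing more can be done
None
```

The drilled bar was pushed out to about 49 mm of overhang, gripped by that end, lifted and laid flat near the middle of the tray; the plain bar was left in its lane, and the job was handed in at about 26 s (no verdict was returned).

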